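Tip the steel tub of pipe plugs down the flap chute

TASK

Swing the hinged chute flap over and lower it gently until it rests on its stop over the catch tray, without letting it drop. Then tip the heavy steel tub over its front bottom edge by its bar handle, without lifting that edge off the step, until all four brass plugs have slid down into the tray, and rock the tub back gently so it stands upright on the step where it was. Leave the gauge, the transducer and the wrench alone.

Things in the scene. Friction and masses are not known exactly. Their poses are not given: they have to be found in the camera images.
- station: Fixed pour station; origin on the table below the step's front edge, z up, x = pouring direction, y along the edge. x -200 to 0: white step block, 170 wide (y), 145 high, flat top with a grippy black rubber mat, no rail. In front an open aluminium catch tray, x 12 to 312, y -110 to 110, floor 4 mm above the table, walls 62 high on three sides, two rubber flap-stop posts in it. Flap hinged between.
- hinge (a point): Middle of the flap's hinge line, 30 mm in front of the step and 125 mm above the table. The line runs along the station's y axis.
- step_edge (a point): Middle of the step's front top edge, 145 mm above the table. The tub stands just behind it.
- flap (a joint): Flap angle about the hinge, rad. 0: leans back 0.22 past upright towards the tub, barring the pour (starts at 0 to 0.1); 0.22: upright; grows as it swings away from the tub; 2.314: on its stop, sloping 30 deg below level as a chute into the tray. Friction holds it where it leans at the start; let go well past upright it falls and slams. 350 g.
- flap_rod (a point): Middle of the round pull rod along the free edge of the flap (a 4 mm aluminium plate, 144 wide): 10 mm thick, straight for 114 mm, parallel to the hinge, 150 mm from the hinge line. 43 mm of open space between rod and plate, bridged by two arms at the rod's ends: straddle it from above, it can turn between the fingers. Upright it stands 30 mm above the tub's rim; on the stop 50 mm above the table.
- tub: Loose heavy open steel tub, 1.2 to 1.9 kg empty: 120 long (x), 112 wide (y), 95 high, walls 4 mm. Origin: centre of underside; z up, x to the pouring front, within 0.04 rad of station x. Its front bottom edge is 3 to 11 mm behind the step's edge. Empties when rocked over that edge a bit past a quarter turn (1.8 to 2.0 rad); past a quarter turn its front wall rolls on the step's edge.
- tub_bar (a point): Middle of the tub's bar handle behind its rear wall: round bar 10 mm thick, straight part 74 mm long along the tub's y; at tub x = -105, z = 80 mm; 40 mm of open space to the wall, rim 15 mm above the bar. Can be straddled from above and can turn between the fingers.
- tub_toe (a point): Middle of the tub's front bottom edge (tub x = 60, z = 0), on which it is rocked.
- plug0: One of four identical brass pipe plugs, 32 mm tall: a threaded shank 18 mm across and 16 mm high under a six-sided head 25 mm across. 90 g, slippery, round-ish. Origin: centre of the shank's end, z towards the head. At the start all four stand on the floor of the tub.
- plug1: One of four identical brass pipe plugs, 32 mm tall: a threaded shank 18 mm across and 16 mm high under a six-sided head 25 mm across. 90 g, slippery, round-ish. Origin: centre of the shank's end, z towards the head. At the start all four stand on the floor of the tub.
- plug2: One of four identical brass pipe plugs, 32 mm tall: a threaded shank 18 mm across and 16 mm high under a six-sided head 25 mm across. 90 g, slippery, round-ish. Origin: centre of the shank's end, z towards the head. At the start all four stand on the floor of the tub.
- plug3: One of four identical brass pipe plugs, 32 mm tall: a threaded shank 18 mm across and 16 mm high under a six-sided head 25 mm across. 90 g, slippery, round-ish. Origin: centre of the shank's end, z towards the head. At the start all four stand on the floor of the tub.
- gauge: Bystander: loose round steel pressure gauge lying on its back on the table, 88 across, 38 high. Origin: centre of underside.
- transducer: Bystander: loose upright steel pressure transducer, 38 across, 106 high, with a blue collar. Origin: centre of underside.
- wrench: Bystander: loose wrench lying on the table beyond the tray's far wall. Origin: centre of its underside.

How it is judged:
By the outcome, as a careful person would: the job done as asked, in the order asked, and still so for the second after the job is handed in, with the robot touching nothing.
It also fails if it takes over 72 s, if anything falls off the work surface, if the arm or the gripper's body presses on something with over 40 N, if the wrist force passes 120 N, or if a joint passes its speed limit or range.

ROBOT

A 6-joint arm with a two-finger parallel gripper is mounted at the origin on the work surface. World frame = base frame: x ahead of the robot, y to its left, z up, the work surface at z = 0. Lengths are in m, angles in rad, forces in N, time in s.
With the tool pointing down it reaches from about 0.25 to 0.725 m from the base axis. Payload 4 kg.
Tool frame: the origin (TCP) lies midway between the tips of the shut fingers; the grasp point (between the pads) lies 19 mm behind it (bot.grip_point_offset is the distance from the TCP to the grasp point, in m); z points along the fingers, y is the line along which they close (so a half turn about z gives the same grasp; the last joint's range is limited). The gripper opens to 85 mm and grips with 20 to 120 N. Pads are 22 mm wide; open, the fingers measure 114 mm over their backs; the gripper's body (76 mm by 85 mm) begins 54 mm behind the grasp point. The pads swing forward as they close: fully open they stand 13 mm farther back than shut.
Start: joints at [1.342, 0.241, 0.005, 1.335, 0, 1.571], TCP at [0.113, 0.487, 0.231] pointing down, gripper open.
Joint ranges: [-2.72, 2.72], [-1.05, 1.87], [-1.09, 1.28], [-1.99, 2.15], [-1.42, 1.44], [-3.14, 3.14]. Speed limits (rad/s): [2.79, 2.79, 3.14, 3.14, 3.14, 3.14].

INTERFACE

Orientations are given as a unit quaternion [x, y, z, w].
In Python, from workcell import bot gives the robot as it stands.
- The arm moves only by the tool step_arm, never from a script. Its argument "targets" is text: rows parted by semicolons, each of 7 numbers parted by spaces: the opening, from -1 (shut) to 1 (fully open), so that 0 is half open, then the shift along the world's x, y, z normalised to -1 to 1, where 1 is 0.5 m, then the turn, a rotation vector about the world's x, y, z normalised to -1 to 1, where 1 is pi/4 rad. In form: gripper x y z wx wy wz; .... A call has 1 to 10 rows; each row is the pose to reach, as a shift and turn from the pose commanded when the call began; what a row does not reach only later rows make up. A row lasts 1/12 s, in which the tool goes at most 41.7 mm and 7.16 degrees, less where a joint would pass 70% of its speed; a pose out of reach is approached as far as the arm can. A call with a number of a shift or a turn outside -1 to 1 is refused whole. A call with a gripper value outside its range is refused whole. The fingers move at their own pace and stop on an object; the grip force is fixed at half the most. Time passes only in rows, so rows that repeat a pose let the fingers close. It gives the time, the measured TCP pose, the force, the opening and the grip force at its end, in the units of the state.
- bot.get_obs(): the state, without advancing time (a new reading comes with each control period).
- bot.camera(name): name is "scene" or "top"; returns the picture (400x640x3 uint8, red, green, blue); there is no depth.
- bot.camera_info(name): a dict with "vertical_fov" (degrees; the focal length in pixels is half the picture's height over the tangent of half this angle, whatever the lens; pixels are square), "cx", "cy" (the principal point, pixels), "pose" (4x4, takes a point from camera to world coordinates). Camera axes: x right, y up, looking along -z (the intrinsics and any distortion apply to the point x, -y, -z); pixel columns grow to the right and rows downward; lengths in m; the calibration is good to about 2 mm. A picture is of the moment at which its call begins. camera_info takes no time and is no camera call.
- bot.job_done(): hands the job in; it is judged then, once.
The state is a dict: "clock": time; "joint_pos": joint angles; "joint_vel": joint speeds; "tau": joint torques, N m; "eef_pos": TCP position; "tool_rot": TCP orientation; "ft_force": force on the tool from outside, world axes, zero at the start; "ft_torque": the same for the moment, N m; "grip_width": finger opening in m; "grasp_force": force on a finger pad.
Only numpy, scipy, OpenCV 4.12 (cv2) and the standard library are available. Lean on these libraries where they do the work, as an engineer would, in place of code of your own. Each camera call takes 0.05 s, during which the arm holds its last target. There are 200 camera calls.

## Working session

There is one attempt and no reset: what is moved stays moved. The work goes in short steps, Python scripts to look and compute and a tool call to move; the robot and the scene stay as the last step left them, time stands still between calls to the robot, and variables do not carry over. Pictures are saved under pics/ and viewed, at most 10 in all, crops included, and the job is handed in when it is done.

Besides the shell and the picture viewer there is one more tool, called as name(argument=value, ...) on one line, values as JSON. step_arm: Moves the arm, as the interface text tells. Scaled input: -1 to 1 covers 0.5 m each way for a shift and pi/4 rad each way for a turn. Its arguments: {"type":"object","properties":{"targets":{"type":"string"}},"required":["targets"]}

```bash
mkdir -p pics; ls; python3 - <<'E'
from workcell import bot
import cv2
for n in ("scene","top"):
    i=bot.camera_info(n); print(n,i)
    cv2.imwrite(f"pics/{n}0.png",bot.camera(n)[:,:,::-1])
print(bot.get_obs(), bot.grip_point_offset)
E
```

```text
pics
scene {'vertical_fov': 54.51021663426311, 'cx': 318.4207618283811, 'cy': 192.6372939717607, 'pose': array([[ 0.65615052, -0.44543627,  0.60914122,  1.20143029],
       [ 0.75438831,  0.40761238, -0.51453905, -0.35390784],
       [-0.01909915,  0.79714408,  0.60348698,  0.71547402],
       [ 0.        ,  0.        ,  0.        ,  1.        ]])}
top {'vertical_fov': 42.006328726919556, 'cx': 318.9268750108782, 'cy': 206.01175077229192, 'pose': array([[-0.0663913 ,  0.97283023, -0.22179615,  0.41415145],
       [-0.99778235, -0.06578799,  0.01011526,  0.10724054],
       [-0.0047511 ,  0.22197585,  0.97504059,  1.24039943],
       [ 0.        ,  0.        ,  0.        ,  1.        ]])}
{'clock': 0.1, 'joint_pos': array([ 1.34202614e+00,  2.41369782e-01,  3.86534799e-03,  1.33519076e+00,
       -1.43089036e-05,  1.57082673e+00]), 'joint_vel': array([-2.72143050e-04, -2.23453169e-03,  4.82887471e-03,  2.06522894e-05,
        1.43815179e-04,  1.04503464e-03]), 'tau': array([-8.61796207e-05, -3.73138404e+01,  2.53009969e+01,  1.08305784e-02,
        6.82779682e-05,  1.34948155e-05]), 'eef_pos': array([0.11326738, 0.4864274 , 0.23048836]), 'tool_rot': array([ 1.14150863e-01,  9.93462973e-01, -9.44046429e-04, -1.01242235e-04]), 'ft_force': array([ 0.38801246, -0.50263068,  0.20992152]), 'ft_torque': array([-0.02506115, -0.03710146, -0.03057702]), 'grasp_force': 0.0, 'grip_width': 0.08545432939331365} 0.0187
```

View pics/scene0.png

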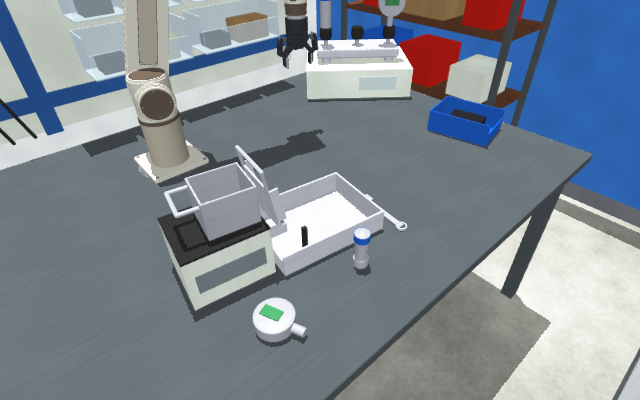

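View pics/top0.png

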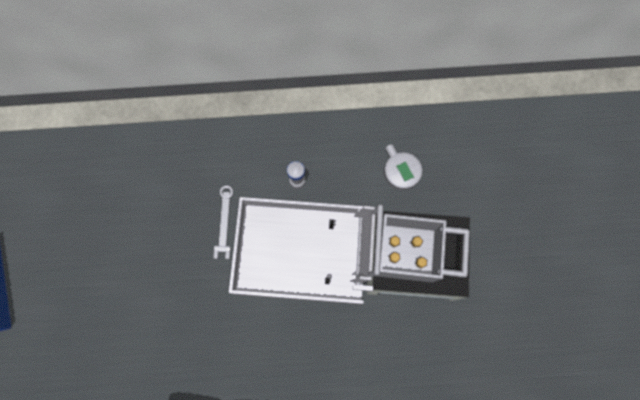

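The top view shows the station pouring towards image left (world +y): tray x 230–375, tub at ~(413,246), bar at ~(466,252) and flap rod at ~(379,240). I'll enlarge the relevant parts.

```bash
python3 - <<'E'
import cv2
t=cv2.imread("pics/top0.png")[195:310,340:480]
cv2.imwrite("pics/tc.png",cv2.resize(t,None,fx=5,fy=5,interpolation=cv2.INTER_CUBIC))
s=cv2.imread("pics/scene0.png")[140:310,150:310]
cv2.imwrite("pics/sc.png",cv2.resize(s,None,fx=3.5,fy=3.5,interpolation=cv2.INTER_CUBIC))
E
```

```text
(no output)
```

View pics/tc.png

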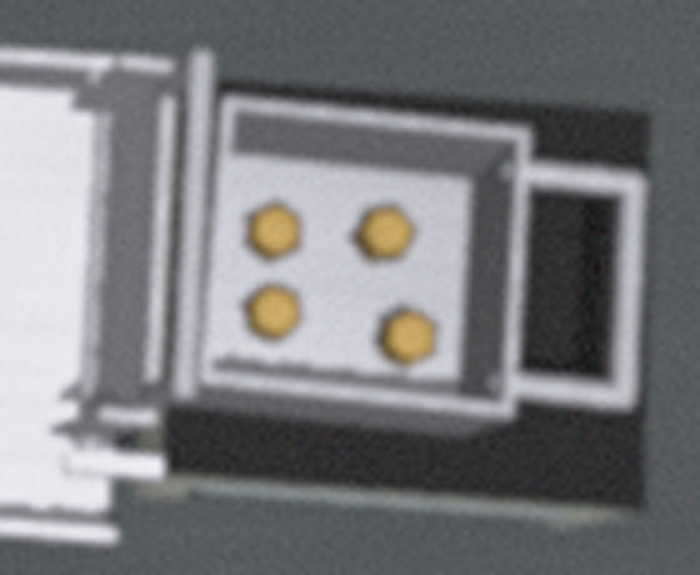

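View pics/sc.png

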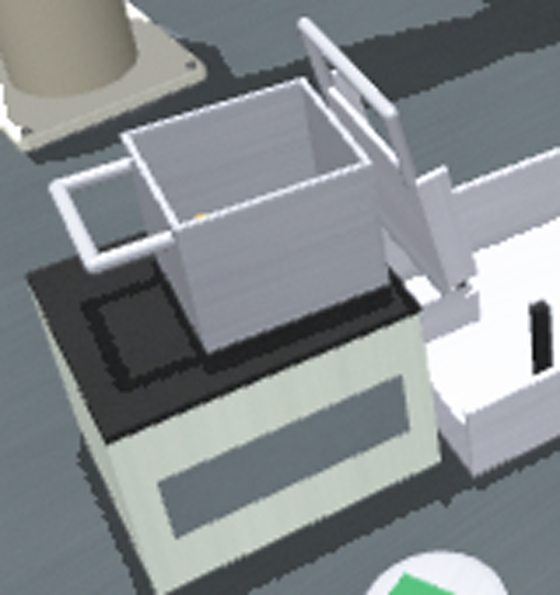

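The crops resolve the rod ends, bar corners, rim corners and mat corners clearly. I'll cast rays through these, using the known heights as a check.

```bash
cat > h.py <<'E'
import numpy as np
from workcell import bot
def ray(n,uv):
    i=bot.camera_info(n); f=200/np.tan(np.radians(i["vertical_fov"])/2)
    P=i["pose"]; d=P[:3,:3]@np.array([(uv[0]-i["cx"])/f,-(uv[1]-i["cy"])/f,-1]); return P[:3,3],d
def plane(n,uv,z):
    o,d=ray(n,uv); return o+d*(z-o[2])/d[2]
def tri(a,b):
    o1,d1=ray("top",a);o2,d2=ray("scene",b)
    s=np.linalg.lstsq(np.c_[d1,-d2],o2-o1,rcond=None)[0]
    p,q=o1+d1*s[0],o2+d2*s[1]; return (p+q)/2,np.linalg.norm(p-q)
E
python3 - <<'E'
from h import *
np.set_printoptions(precision=4,suppress=True)
t=lambda x,y:(x/5+340-.4,y/5+195-.4)
s=lambda x,y:(x/3.5+150-.35,y/3.5+140-.35)
print("rod far",tri(t(201,52),s(303,24)),"near?",plane("top",t(201,52),.271),plane("top",t(186,393),.271),plane("scene",s(303,24),.271),plane("scene",s(395,112),.271))
print("rod other",tri(t(186,393),s(395,112)))
print("bar",plane("top",t(634,178),.225),plane("top",t(624,403),.225),plane("scene",s(57,187),.225),plane("scene",s(93,267),.225))
for n,p in dict(rr1=(532,128),rr2=(513,415),fr1=(222,97),fr2=(203,385)).items(): print(n,plane("top",t(*p),.24))
for n,p in dict(a=(123,135),b=(178,225),c=(305,80),d=(370,165)).items(): print("scene rim",n,plane("scene",s(*p),.24))
for n,p in dict(m1=(648,112),m2=(637,508)).items(): print(n,plane("top",t(*p),.145))
for n,p in dict(a=(28,275),b=(107,440),c=(420,312)).items(): print("scene mat",n,plane("scene",s(*p),.145))
E
```

```text
rod far (array([ 0.6053, -0.0298,  0.3333]), np.float64(0.042817276486996264)) near? [ 0.6288 -0.0188  0.271 ] [ 0.5    -0.0013  0.271 ] [0.4961 0.0012 0.271 ] [ 0.6214 -0.0128  0.271 ]
rod other (array([0.5203, 0.0148, 0.2061]), np.float64(0.055002786293171645))
bar [ 0.5766 -0.1907  0.225 ] [ 0.4889 -0.1754  0.225 ] [ 0.4895 -0.175   0.225 ] [ 0.5751 -0.1912  0.225 ]
rr1 [ 0.5966 -0.1491  0.24  ]
rr2 [ 0.4861 -0.1285  0.24  ]
fr1 [ 0.6171 -0.0294  0.24  ]
fr2 [ 0.5054 -0.0116  0.24  ]
scene rim a [ 0.4878 -0.1276  0.24  ]
scene rim b [ 0.5923 -0.1444  0.24  ]
scene rim c [ 0.5101 -0.0111  0.24  ]
scene rim d [ 0.6176 -0.0322  0.24  ]
m1 [ 0.6175 -0.2239  0.145 ]
m2 [ 0.4514 -0.1975  0.145 ]
scene mat a [ 0.4519 -0.1996  0.145 ]
scene mat b [ 0.6208 -0.2242  0.145 ]
scene mat c [ 0.6523 -0.0314  0.145 ]
```

```bash
cat pics/../h.py >/dev/null; python3 - <<'E'
from h import *
import cv2
np.set_printoptions(precision=4,suppress=True)
# tray outer wall tops (z .062): bright aluminium against the dark table
im=cv2.cvtColor(cv2.imread("pics/top0.png"),cv2.COLOR_BGR2GRAY).astype(int)
def edge(cols,lo,hi,rev):
    out=[]
    for c in cols:
        g=np.diff(im[lo:hi,c]); k=(g.argmin() if rev else g.argmax()); out.append((c,lo+k+.5))
    return np.array(out)
res=[]
for n,e in dict(up=edge(range(250,350,4),188,212,False),dn=edge(range(245,355,4),288,308,True)).items():
    p=np.array([plane("top",q,.062)[:2] for q in e])
    a=np.polyfit(p[:,1],p[:,0],1); res.append(a); print(n,a,"resid",np.std(p[:,0]-np.polyval(a,p[:,1])))
a=np.mean(res,0); print("yaw slope",a[0],np.arctan(a[0]),"width",(res[0][1]-res[1][1])*np.cos(np.arctan(a[0])),"mid x at y=0",a[1])
E
```

```text
up [0.1564 0.6733] resid 0.005855042577995971
dn [0.1322 0.4552] resid 0.0033808010417664533
yaw slope 0.14429828318727927 0.14330908629804048 width 0.215894078418993 mid x at y=0 0.564248512608031
```

step_arm(targets="1 0 0 0.08 0 0 0; 1 0.05 -0.055 0.14 0 0 0; 1 0.1 -0.11 0.2 0 0 0; 1 0.15 -0.165 0.22 0 0 0; 1 0.2 -0.22 0.22 0 0 0.02; 1 0.25 -0.275 0.22 0 0 0.04; 1 0.3 -0.33 0.22 0 0 0.06; 1 0.35 -0.385 0.22 0 0 0.08; 1 0.4 -0.44 0.22 0 0 0.1; 1 0.45 -0.495 0.22 0 0 0.1")

```text
clock: 0.93
eef_pos: [0.3391, 0.2378, 0.3411]
tool_rot: [0.075, 0.997, -0.0, -0.0]
ft_force: [0.1, 0.7, -0.0]
grip_width: 0.0854
grasp_force: 0.0
```

step_arm(targets="1 0.05 -0.055 0 0 0 0; 1 0.1 -0.11 0 0 0 0; 1 0.15 -0.165 0 0 0 0; 1 0.2 -0.22 0 0 0 0; 1 0.25 -0.275 0 0 0 0; 1 0.3 -0.33 0 0 0 0; 1 0.35 -0.385 0 0 0 0; 1 0.4 -0.43 0 0 0 0; 1 0.448 -0.465 0 0 0 0; 1 0.448 -0.494 0 0 0 0")

```text
clock: 1.77
eef_pos: [0.5655, -0.0096, 0.3383]
tool_rot: [0.076, 0.997, -0.0, -0.001]
ft_force: [-0.6, -0.0, 0.1]
grip_width: 0.0851
grasp_force: 0.0
```

step_arm(targets="1 -0.004 0.003 -0.06 0 0 0; 1 -0.006 0.003 -0.12 0 0 0; 1 -0.006 0.003 -0.162 0 0 0; 0.3 -0.006 0.003 -0.162 0 0 0; -0.3 -0.006 0.003 -0.162 0 0 0; -0.6 -0.006 0.003 -0.162 0 0 0; -1 -0.006 0.003 -0.162 0 0 0; -1 -0.006 0.003 -0.162 0 0 0; -1 -0.006 0.003 -0.162 0 0 0; -1 -0.006 0.003 -0.162 0 0 0")

```text
clock: 2.6
eef_pos: [0.5601, -0.0062, 0.2619]
tool_rot: [0.075, 0.997, -0.0, 0.001]
ft_force: [-0.9, -0.3, 5.2]
grip_width: 0.0075
grasp_force: 58.6
```

```bash
python3 - <<'E'
from workcell import bot
import cv2,numpy as np
o=bot.get_obs();print(o["eef_pos"],o["ft_force"],o["grip_width"],o["grasp_force"])
a=cv2.resize(bot.camera("scene")[140:290,130:330,::-1],None,fx=4,fy=4,interpolation=cv2.INTER_CUBIC)
cv2.imwrite("pics/s1.png",a[:, :800])
# flap arc rows: shifts (normalised) from a0 along angles
ang=np.r_[np.linspace(-.165,2.094,41)[1:]]
d=np.array([.15*(np.sin(ang)-np.sin(-.165)),.15*(np.cos(ang)-np.cos(.165))]).T/.5
for k,(x,z) in enumerate(d): print(k,round(ang[k],2),np.round([x*.149,x*.989,z],3))
E
```

```text
[ 0.56010423 -0.00616777  0.26189416] [-0.94733283 -0.2520194   5.24270396] 0.007549912773333535 58.590601086616516
0 -0.11 [0.003 0.017 0.002]
1 -0.05 [0.005 0.033 0.004]
2 0.0 [0.008 0.05  0.004]
3 0.06 [0.01  0.067 0.004]
4 0.12 [0.013 0.083 0.002]
5 0.17 [ 0.015  0.1   -0.   ]
6 0.23 [ 0.018  0.116 -0.004]
7 0.29 [ 0.02   0.133 -0.008]
8 0.34 [ 0.022  0.149 -0.013]
9 0.4 [ 0.025  0.164 -0.02 ]
10 0.46 [ 0.027  0.179 -0.027]
11 0.51 [ 0.029  0.194 -0.034]
12 0.57 [ 0.031  0.209 -0.043]
13 0.63 [ 0.034  0.222 -0.053]
14 0.68 [ 0.036  0.236 -0.063]
15 0.74 [ 0.037  0.248 -0.074]
16 0.8 [ 0.039  0.261 -0.086]
17 0.85 [ 0.041  0.272 -0.098]
18 0.91 [ 0.043  0.283 -0.111]
19 0.96 [ 0.044  0.293 -0.125]
20 1.02 [ 0.045  0.302 -0.139]
21 1.08 [ 0.047  0.31  -0.154]
22 1.13 [ 0.048  0.318 -0.169]
23 1.19 [ 0.049  0.324 -0.185]
24 1.25 [ 0.05  0.33 -0.2 ]
25 1.3 [ 0.05   0.335 -0.217]
26 1.36 [ 0.051  0.339 -0.233]
27 1.42 [ 0.052  0.342 -0.25 ]
28 1.47 [ 0.052  0.344 -0.267]
29 1.53 [ 0.052  0.345 -0.283]
30 1.59 [ 0.052  0.345 -0.3  ]
31 1.64 [ 0.052  0.345 -0.317]
32 1.7 [ 0.052  0.343 -0.334]
33 1.76 [ 0.051  0.34  -0.351]
34 1.81 [ 0.051  0.337 -0.367]
35 1.87 [ 0.05   0.332 -0.384]
36 1.92 [ 0.049  0.327 -0.4  ]
37 1.98 [ 0.048  0.321 -0.416]
38 2.04 [ 0.047  0.314 -0.431]
39 2.09 [ 0.046  0.306 -0.446]
```

View pics/s1.png

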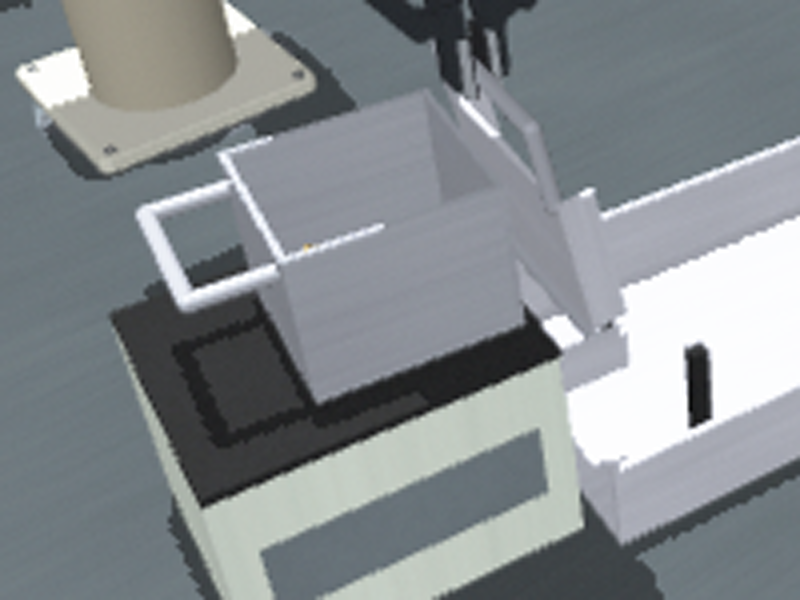

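The gripper has the rod at its middle (crop ~(475,70)), and the tub is untouched. Next is the swing.

step_arm(targets="-1 0.003 0.017 0.002 0 0 0; -1 0.005 0.033 0.004 0 0 0; -1 0.008 0.05 0.004 0 0 0; -1 0.01 0.067 0.004 0 0 0; -1 0.013 0.083 0.002 0 0 0; -1 0.015 0.1 0 0 0 0; -1 0.018 0.116 -0.004 0 0 0; -1 0.02 0.133 -0.008 0 0 0; -1 0.022 0.149 -0.013 0 0 0; -1 0.025 0.164 -0.02 0 0 0")

```text
clock: 3.48
eef_pos: [0.572, 0.0769, 0.25]
tool_rot: [0.075, 0.997, -0.0, -0.0]
ft_force: [1.0, -3.2, 1.6]
grip_width: 0.0074
grasp_force: 60.6
```

step_arm(targets="-1 0.002 0.015 -0.007 0 0 0; -1 0.004 0.03 -0.014 0 0 0; -1 0.006 0.045 -0.023 0 0 0; -1 0.009 0.058 -0.033 0 0 0; -1 0.011 0.072 -0.043 0 0 0; -1 0.012 0.084 -0.054 0 0 0; -1 0.014 0.097 -0.066 0 0 0; -1 0.016 0.108 -0.078 0 0 0; -1 0.018 0.119 -0.091 0 0 0; -1 0.019 0.129 -0.105 0 0 0")

```text
clock: 4.32
eef_pos: [0.5812, 0.1407, 0.1968]
tool_rot: [0.075, 0.997, -0.0, -0.0]
ft_force: [2.5, -2.8, -1.9]
grip_width: 0.0072
grasp_force: 58.6
```

step_arm(targets="-1 0.001 0.009 -0.014 0 0 0; -1 0.003 0.017 -0.029 0 0 0; -1 0.004 0.025 -0.044 0 0 0; -1 0.005 0.031 -0.06 0 0 0; -1 0.006 0.037 -0.075 0 0 0; -1 0.006 0.042 -0.092 0 0 0; -1 0.007 0.046 -0.108 0 0 0; -1 0.008 0.049 -0.125 0 0 0; -1 0.008 0.051 -0.142 0 0 0; -1 0.008 0.052 -0.158 0 0 0")

```text
clock: 5.15
eef_pos: [0.5847, 0.1639, 0.1175]
tool_rot: [0.076, 0.997, -0.003, -0.001]
ft_force: [0.3, -9.6, 0.7]
grip_width: 0.0073
grasp_force: 58.7
```

step_arm(targets="-1 0 0 -0.017 0 0 0; -1 0 0 -0.034 0 0 0; -1 0 -0.002 -0.051 0 0 0; -1 -0.001 -0.005 -0.068 0 0 0; -1 -0.001 -0.008 -0.084 0 0 0; -1 -0.002 -0.013 -0.101 0 0 0; -1 -0.002 -0.015 -0.109 0 0 0; -1 -0.003 -0.018 -0.117 0 0 0; -1 -0.003 -0.021 -0.125 0 0 0; -1 -0.004 -0.024 -0.133 0 0 0")

```text
clock: 5.98
eef_pos: [0.5823, 0.1478, 0.0527]
tool_rot: [0.077, 0.997, -0.006, -0.0]
ft_force: [-2.7, -20.7, 12.0]
grip_width: 0.0074
grasp_force: 59.2
```

step_arm(targets="-1 0 -0.006 -0.003 0 0 0; -1 -0.001 -0.012 -0.007 0 0 0; -1 -0.001 -0.015 -0.012 0 0 0; -1 -0.001 -0.018 -0.017 0 0 0; -1 -0.002 -0.02 -0.021 0 0 0; -1 -0.002 -0.022 -0.025 0 0 0; -1 -0.002 -0.022 -0.025 0 0 0")

```text
clock: 6.57
eef_pos: [0.5821, 0.1439, 0.046]
tool_rot: [0.075, 0.997, 0.001, 0.001]
ft_force: [-11.5, -5.5, 34.4]
grip_width: 0.0073
grasp_force: 61.9
```

```bash
python3 - <<'E'
from workcell import bot
import cv2,numpy as np
o=bot.get_obs();print(o["eef_pos"],o["ft_force"],o["ft_torque"],o["grip_width"])
a=cv2.resize(bot.camera("scene")[130:280,220:390,::-1],None,fx=4,fy=4,interpolation=cv2.INTER_CUBIC)
cv2.imwrite("pics/s2.png",a)
E
```

```text
[0.58205347 0.14394422 0.04602105] [-11.50042803  -5.54590204  34.3741042 ] [-1.33030757  2.80296675  0.06158487] 0.007348333580814354
```

View pics/s2.png

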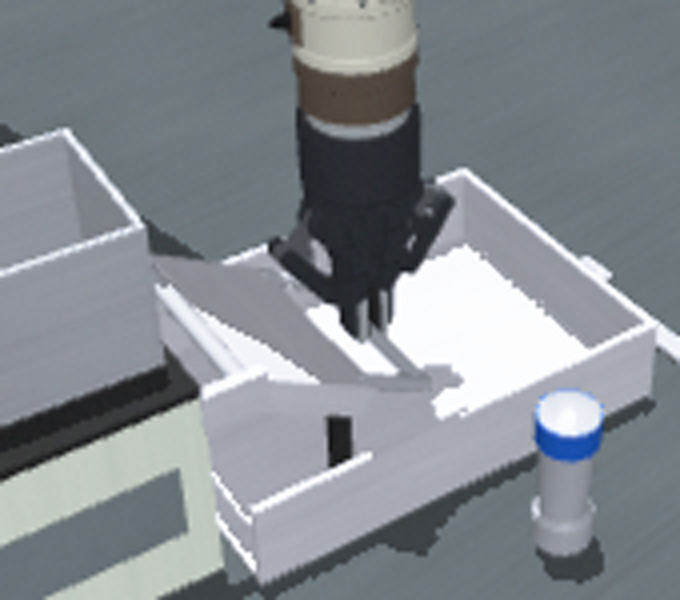

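The flap slopes down to the posts with the gripper still holding the rod; its near end is at about scene pixel (326,226). I'll check its height.

```bash
python3 - <<'E'
from h import *
for z in (.045,.05,.055,.06,.07): print(z,plane("scene",(425/4+220,382/4+130),z))
E
```

```text
0.045 [0.64395096 0.14069776 0.045     ]
0.05 [0.64810831 0.13700929 0.05      ]
0.055 [0.65226566 0.13332081 0.055     ]
0.06 [0.65642301 0.12963233 0.06      ]
0.07 [0.66473772 0.12225538 0.07      ]
```

step_arm(targets="-1 0 0 0.004 0 0 0; -1 0 0 0.004 0 0 0; -1 0 0 0.004 0 0 0")

```text
clock: 6.87
eef_pos: [0.582, 0.1439, 0.0461]
tool_rot: [0.075, 0.997, 0.001, 0.001]
ft_force: [-7.7, -6.0, 24.6]
grip_width: 0.007
grasp_force: 60.8
```

step_arm(targets="-1 0 0 0.004 0 0 0; -1 0.001 0 0.008 0 0 0; -1 0.001 0 0.008 0 0 0; -0.6 0.001 0 0.008 0 0 0; -0.45 0.001 0 0.008 0 0 0; -0.45 0.001 0 0.008 0 0 0; -0.45 0.001 0 0.008 0 0 0; -0.45 0.001 0 0.008 0 0 0")

```text
clock: 7.53
eef_pos: [0.5829, 0.1438, 0.0454]
tool_rot: [0.075, 0.997, 0.0, -0.0]
ft_force: [0.5, -0.5, -1.0]
grip_width: 0.0236
grasp_force: 0.0
```

step_arm(targets="-0.45 0 0 0.03 0 0 0; -0.45 0 0 0.07 0 0 0; -0.45 0 0 0.14 0 0 0; -0.45 0 0 0.22 0 0 0; -0.2 0 0 0.3 0 0 0; -0.1 0 0 0.38 0 0 0; -0.1 0 0 0.46 0 0 0; -0.1 0 0 0.54 0 0 0; -0.1 -0.01 -0.06 0.6 0 0 0; -0.1 -0.02 -0.13 0.61 0 0 -0.01")

```text
clock: 8.37
eef_pos: [0.5748, 0.0804, 0.357]
tool_rot: [0.077, 0.997, 0.002, 0.005]
ft_force: [-0.1, -0.6, 0.3]
grip_width: 0.0386
grasp_force: 0.0
```

step_arm(targets="-0.1 -0.01 -0.075 0 0 0 0; -0.1 -0.02 -0.15 0 0 0 -0.01; -0.1 -0.03 -0.22 0 0 -0 -0.02; -0.1 -0.04 -0.29 0 0 0 -0.025; -0.1 -0.055 -0.36 0 0 0 -0.025; -0.1 -0.07 -0.43 0 0 0 -0.025; -0.1 -0.08 -0.5 -0.04 0 0 -0.025; -0.1 -0.08 -0.52 -0.08 0 0 -0.025; -0.1 -0.08 -0.524 -0.1 0 0 -0.025; -0.1 -0.08 -0.524 -0.1 0 0 -0.025")

```text
clock: 9.2
eef_pos: [0.5314, -0.1845, 0.2976]
tool_rot: [0.09, 0.996, 0.001, -0.003]
ft_force: [0.7, 0.6, 0.3]
grip_width: 0.0385
grasp_force: 0.0
```

```bash
python3 - <<'E'
from workcell import bot
import cv2,numpy as np
o=bot.get_obs();print(o["eef_pos"])
a=bot.camera("scene")[:,:,::-1]; cv2.imwrite("pics/full3.png",a)
a=cv2.resize(a[140:280,150:340],None,fx=4,fy=4,interpolation=cv2.INTER_CUBIC)
cv2.imwrite("pics/s3.png",a)
E
```

```text
[ 0.53138205 -0.18449552  0.29761516]
```

View pics/s3.png

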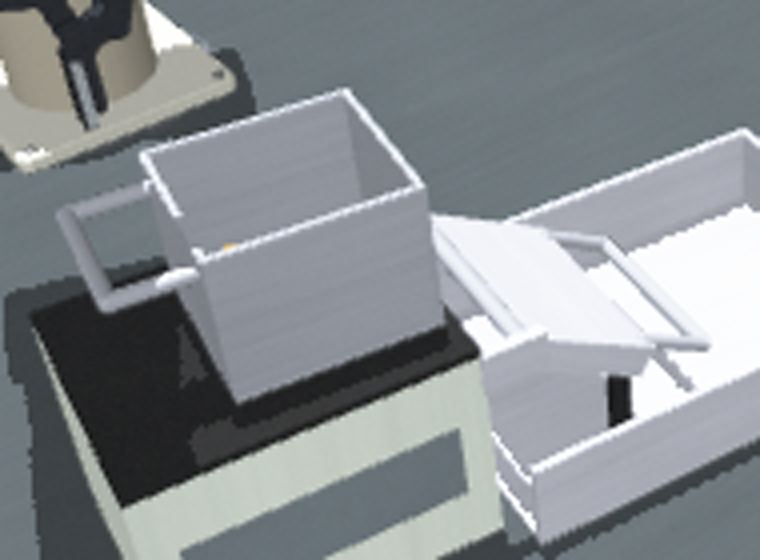

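The flap stays on its posts (rod near end (326,226), as when it was held), and the tub hasn't moved. Descending onto the bar.

step_arm(targets="-0.1 0.002 0.003 -0.06 0 0 0; -0.1 0.002 0.003 -0.12 0 0 0; -0.1 0.002 0.003 -0.16 0 0 0; -0.1 0.002 0.003 -0.185 0 0 0; -0.1 0.002 0.003 -0.185 0 0 0; -0.4 0.002 0.003 -0.185 0 0 0; -0.5 0.002 0.003 -0.185 0 0 0; -0.6 0.002 0.003 -0.185 0 0 0; -0.7 0.002 0.003 -0.185 0 0 0; -0.7 0.002 0.003 -0.185 0 0 0")

```text
clock: 10.08
eef_pos: [0.5345, -0.1821, 0.2095]
tool_rot: [0.089, 0.996, -0.0, 0.001]
ft_force: [0.6, 0.3, -0.3]
grip_width: 0.0125
grasp_force: 0.0
```

step_arm(targets="-0.75 0 0 0 0 0 0; -0.8 0 0 0 0 0 0; -0.85 0 0 0 0 0 0; -1 0 0 0 0 0 0; -1 0 0 0 0 0 0; -1 0 0 0 0 0 0")

```text
clock: 10.58
eef_pos: [0.5342, -0.1828, 0.2092]
tool_rot: [0.089, 0.996, -0.001, 0.001]
ft_force: [-0.9, -3.0, 5.7]
grip_width: 0.0075
grasp_force: 58.6
```

```bash
cat > tip.py <<'E'
import numpy as np,sys
def pos(phi,d=7):
    if phi<=np.pi/2: c,s=np.cos(phi),np.sin(phi); return np.array([-165*c+80*s,165*s+80*c])
    p=phi-np.pi/2;c,s=np.cos(p),np.sin(p); return np.array([d+(80-d)*c+165*s,-(80-d)*s+165*c])
def rows(angs,a0):
    for a in angs:
        x,z=(pos(a)-pos(a0))/500; yield f"-1 {x*.177:.3f} {x*.984:.3f} {z:.3f} 0 0 0"
if __name__=="__main__":
    A=[0,.3,.65,1.0,1.3,1.6,1.88]
    for a0,a1 in zip(A,A[1:]): print(a0,a1,"; ".join(rows(np.linspace(a0,a1,11)[1:],a0)))
E
python3 tip.py
```

```text
0 0.3 -1 0.001 0.005 0.010 0 0 0; -1 0.002 0.010 0.020 0 0 0; -1 0.003 0.015 0.029 0 0 0; -1 0.004 0.021 0.038 0 0 0; -1 0.005 0.027 0.048 0 0 0; -1 0.006 0.033 0.056 0 0 0; -1 0.007 0.040 0.065 0 0 0; -1 0.008 0.047 0.074 0 0 0; -1 0.010 0.054 0.082 0 0 0; -1 0.011 0.061 0.090 0 0 0
0.3 0.65 -1 0.002 0.009 0.009 0 0 0; -1 0.003 0.018 0.018 0 0 0; -1 0.005 0.027 0.027 0 0 0; -1 0.007 0.037 0.035 0 0 0; -1 0.008 0.047 0.043 0 0 0; -1 0.010 0.057 0.050 0 0 0; -1 0.012 0.068 0.058 0 0 0; -1 0.014 0.078 0.064 0 0 0; -1 0.016 0.089 0.071 0 0 0; -1 0.018 0.100 0.077 0 0 0
0.65 1.0 -1 0.002 0.011 0.006 0 0 0; -1 0.004 0.023 0.011 0 0 0; -1 0.006 0.035 0.016 0 0 0; -1 0.008 0.047 0.020 0 0 0; -1 0.011 0.059 0.024 0 0 0; -1 0.013 0.071 0.027 0 0 0; -1 0.015 0.083 0.030 0 0 0; -1 0.017 0.095 0.033 0 0 0; -1 0.019 0.108 0.035 0 0 0; -1 0.022 0.120 0.037 0 0 0
1.0 1.3 -1 0.002 0.011 0.001 0 0 0; -1 0.004 0.022 0.002 0 0 0; -1 0.006 0.032 0.002 0 0 0; -1 0.008 0.043 0.003 0 0 0; -1 0.010 0.054 0.002 0 0 0; -1 0.012 0.065 0.002 0 0 0; -1 0.014 0.076 0.001 0 0 0; -1 0.016 0.086 -0.000 0 0 0; -1 0.017 0.097 -0.002 0 0 0; -1 0.019 0.108 -0.003 0 0 0
1.3 1.6 -1 0.002 0.011 -0.002 0 0 0; -1 0.004 0.021 -0.005 0 0 0; -1 0.006 0.032 -0.007 0 0 0; -1 0.008 0.042 -0.010 0 0 0; -1 0.009 0.052 -0.014 0 0 0; -1 0.011 0.063 -0.018 0 0 0; -1 0.013 0.073 -0.022 0 0 0; -1 0.015 0.083 -0.026 0 0 0; -1 0.017 0.092 -0.031 0 0 0; -1 0.018 0.102 -0.035 0 0 0
1.6 1.88 -1 0.002 0.009 -0.004 0 0 0; -1 0.003 0.018 -0.009 0 0 0; -1 0.005 0.026 -0.014 0 0 0; -1 0.006 0.035 -0.019 0 0 0; -1 0.008 0.043 -0.025 0 0 0; -1 0.009 0.051 -0.031 0 0 0; -1 0.011 0.059 -0.037 0 0 0; -1 0.012 0.067 -0.043 0 0 0; -1 0.013 0.075 -0.049 0 0 0; -1 0.015 0.083 -0.056 0 0 0
```

step_arm(targets="-1 0.001 0.005 0.01 0 0 0; -1 0.002 0.01 0.02 0 0 0; -1 0.003 0.015 0.029 0 0 0; -1 0.004 0.021 0.038 0 0 0; -1 0.005 0.027 0.048 0 0 0; -1 0.006 0.033 0.056 0 0 0; -1 0.007 0.04 0.065 0 0 0; -1 0.008 0.047 0.074 0 0 0; -1 0.01 0.054 0.082 0 0 0; -1 0.011 0.061 0.09 0 0 0")

```text
clock: 11.42
eef_pos: [0.5385, -0.1545, 0.2524]
tool_rot: [0.09, 0.996, -0.003, -0.001]
ft_force: [0.2, -9.2, -3.0]
grip_width: 0.0075
grasp_force: 58.4
```

step_arm(targets="-1 0.002 0.009 0.009 0 0 0; -1 0.003 0.018 0.018 0 0 0; -1 0.005 0.027 0.027 0 0 0; -1 0.007 0.037 0.035 0 0 0; -1 0.008 0.047 0.043 0 0 0; -1 0.01 0.057 0.05 0 0 0; -1 0.012 0.068 0.058 0 0 0; -1 0.014 0.078 0.064 0 0 0; -1 0.016 0.089 0.071 0 0 0; -1 0.018 0.1 0.077 0 0 0")

```text
clock: 12.25
eef_pos: [0.548, -0.1049, 0.2934]
tool_rot: [0.09, 0.996, -0.004, 0.001]
ft_force: [-2.2, -10.6, 7.0]
grip_width: 0.0079
grasp_force: 58.6
```

step_arm(targets="-1 0.002 0.011 0.006 0 0 0; -1 0.004 0.023 0.011 0 0 0; -1 0.006 0.035 0.016 0 0 0; -1 0.008 0.047 0.02 0 0 0; -1 0.011 0.059 0.024 0 0 0; -1 0.013 0.071 0.027 0 0 0; -1 0.015 0.083 0.03 0 0 0; -1 0.017 0.095 0.033 0 0 0; -1 0.019 0.108 0.035 0 0 0; -1 0.022 0.12 0.037 0 0 0")

```text
clock: 13.08
eef_pos: [0.5596, -0.0427, 0.3126]
tool_rot: [0.089, 0.996, -0.002, 0.002]
ft_force: [-1.9, -4.2, 10.7]
grip_width: 0.0074
grasp_force: 63.3
```

step_arm(targets="-1 0.002 0.011 0.001 0 0 0; -1 0.004 0.022 0.002 0 0 0; -1 0.006 0.032 0.002 0 0 0; -1 0.008 0.043 0.003 0 0 0; -1 0.01 0.054 0.002 0 0 0; -1 0.012 0.065 0.002 0 0 0; -1 0.014 0.076 0.001 0 0 0; -1 0.016 0.086 0 0 0 0; -1 0.017 0.097 -0.002 0 0 0; -1 0.019 0.108 -0.003 0 0 0")

```text
clock: 13.92
eef_pos: [0.5693, 0.0135, 0.3091]
tool_rot: [0.089, 0.996, 0.001, 0.001]
ft_force: [1.2, -0.1, 2.6]
grip_width: 0.0074
grasp_force: 65.4
```

step_arm(targets="-1 0.002 0.011 -0.002 0 0 0; -1 0.004 0.021 -0.005 0 0 0; -1 0.006 0.032 -0.007 0 0 0; -1 0.008 0.042 -0.01 0 0 0; -1 0.009 0.052 -0.014 0 0 0; -1 0.011 0.063 -0.018 0 0 0; -1 0.013 0.073 -0.022 0 0 0; -1 0.015 0.083 -0.026 0 0 0; -1 0.017 0.092 -0.031 0 0 0; -1 0.018 0.102 -0.035 0 0 0")

```text
clock: 14.75
eef_pos: [0.5782, 0.0641, 0.2912]
tool_rot: [0.089, 0.996, 0.0, 0.0]
ft_force: [3.7, 1.1, 1.1]
grip_width: 0.0075
grasp_force: 65.1
```

step_arm(targets="-1 0.002 0.009 -0.004 0 0 0; -1 0.003 0.018 -0.009 0 0 0; -1 0.005 0.026 -0.014 0 0 0; -1 0.006 0.035 -0.019 0 0 0; -1 0.008 0.043 -0.025 0 0 0; -1 0.009 0.051 -0.031 0 0 0; -1 0.011 0.059 -0.037 0 0 0; -1 0.012 0.067 -0.043 0 0 0; -1 0.013 0.075 -0.049 0 0 0; -1 0.015 0.083 -0.056 0 0 0")

```text
clock: 15.58
eef_pos: [0.5846, 0.1046, 0.2621]
tool_rot: [0.089, 0.996, -0.001, -0.001]
ft_force: [-0.6, -0.4, -3.3]
grip_width: 0.0075
grasp_force: 66.6
```

```bash
python3 - <<'E'
from workcell import bot
import cv2,numpy as np
a=bot.camera("scene")[130:280,190:390,::-1]; b=bot.camera("top")[180:310,220:480,::-1]
A=cv2.resize(a,(400,300),interpolation=cv2.INTER_CUBIC); B=cv2.resize(b,(600,300),interpolation=cv2.INTER_CUBIC)
cv2.imwrite("pics/s4.png",np.vstack([cv2.resize(A,(533,300)*1) if 0 else cv2.copyMakeBorder(A,0,0,0,200,0),B]))
E
```

```text
(no output)
```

View pics/s4.png

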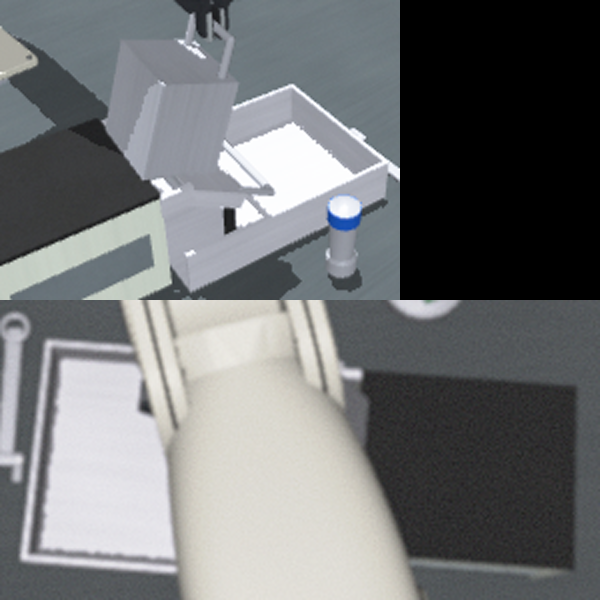

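The tub is tipped past a quarter turn with its front wall on the step's edge, but no brass shows in the visible part of the tray yet. I'll tip it to about 2.0 rad and wait.

step_arm(targets="-1 0.001 0.008 -0.007 0 0 0; -1 0.003 0.015 -0.015 0 0 0; -1 0.004 0.022 -0.023 0 0 0; -1 0.005 0.03 -0.031 0 0 0; -1 0.005 0.03 -0.031 0 0 0; -1 0.005 0.03 -0.031 0 0 0; -1 0.005 0.03 -0.031 0 0 0; -1 0.005 0.03 -0.031 0 0 0; -1 0.005 0.03 -0.031 0 0 0; -1 0.005 0.03 -0.031 0 0 0")

```text
clock: 16.52
eef_pos: [0.588, 0.1193, 0.2479]
tool_rot: [0.089, 0.996, -0.0, 0.0]
ft_force: [-1.8, -2.5, -6.4]
grip_width: 0.0077
grasp_force: 65.5
```

```bash
cat > brass.py <<'E'
from h import *
import cv2
for n in ("scene","top"):
    a=bot.camera(n); h=cv2.cvtColor(a,cv2.COLOR_RGB2HSV); m=cv2.inRange(h,(12,90,60),(32,255,255))
    k,_,s,c=cv2.connectedComponentsWithStats(m)
    for i in range(1,k):
        if s[i,4]>4 and 150<c[i][0]<500 and 120<c[i][1]<320: print(n,c[i].round(1),s[i,4],plane(n,c[i],.016).round(3))
o=bot.get_obs(); print(o["clock"],o["eef_pos"],o["ft_force"])
E
python3 brass.py
```

```text
scene [312.8 236.3] 92 [0.627 0.108 0.016]
16.6167 [0.58794145 0.11944356 0.24787459] [-1.46728371 -3.30713522 -6.15619891]
```

step_arm(targets="-1 0 0 0 0 0 0; -1 0 0 0 0 0 0; -1 0 0 0 0 0 0; -1 0 0 0 0 0 0; -1 0 0 0 0 0 0; -1 0 0 0 0 0 0; -1 0 0 0 0 0 0; -1 0 0 0 0 0 0; -1 0 0 0 0 0 0; -1 0 0 0 0 0 0")

```text
clock: 17.45
eef_pos: [0.5879, 0.12, 0.2478]
tool_rot: [0.089, 0.996, -0.0, 0.0]
ft_force: [-0.4, -2.5, -6.6]
grip_width: 0.0075
grasp_force: 65.4
```

```bash
python3 brass.py; python3 - <<'E'
from workcell import bot
import cv2
a=cv2.resize(bot.camera("scene")[130:280,220:390,::-1],None,fx=4,fy=4,interpolation=cv2.INTER_CUBIC)
cv2.imwrite("pics/s5.png",a)
E
```

```text
scene [293.2 234.9] 18 [0.589 0.074 0.016]
scene [313.1 238.5] 68 [0.634 0.104 0.016]
17.55 [0.58790894 0.11995658 0.24779577] [-1.21203361 -3.46243815 -6.88539129]
```

View pics/s5.png

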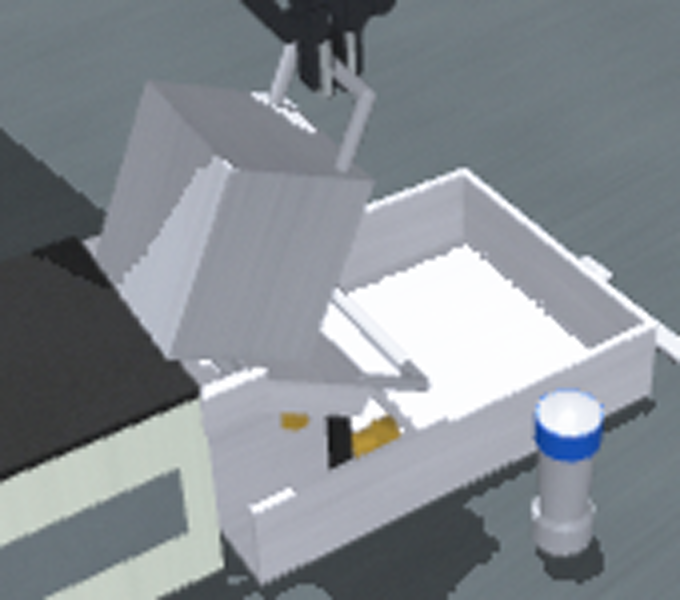

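Brass is visible in the tray under the chute at crop (294,421) and (375,437), with plugs rolling beneath the flap. I'll dwell a little longer and prepare the reverse path.

step_arm(targets="-1 0 0 0 0 0 0; -1 0 0 0 0 0 0; -1 0 0 0 0 0 0; -1 0 0 0 0 0 0; -1 0 0 0 0 0 0; -1 0 0 0 0 0 0; -1 0 0 0 0 0 0; -1 0 0 0 0 0 0; -1 0 0 0 0 0 0; -1 0 0 0 0 0 0")

```text
clock: 18.43
eef_pos: [0.5879, 0.12, 0.2478]
tool_rot: [0.089, 0.996, -0.0, -0.0]
ft_force: [-1.4, -3.1, -6.9]
grip_width: 0.0075
grasp_force: 65.4
```

```bash
python3 brass.py; python3 - <<'E'
from tip import *
A=[2.0,1.7,1.4,1.1,.8,.5,.25,.08,0]
for a0,a1 in zip(A,A[1:]): print(a0,a1,"; ".join(rows(np.linspace(a0,a1,11)[1:],a0)))
E
```

```text
scene [293.4 234.9] 17 [0.589 0.074 0.016]
scene [313.2 238.4] 67 [0.634 0.104 0.016]
18.5333 [0.58789295 0.1199529  0.2477769 ] [-1.31217592 -3.4449619  -6.74375322]
2.0 1.7 -1 -0.001 -0.007 0.008 0 0 0; -1 -0.003 -0.015 0.016 0 0 0; -1 -0.004 -0.022 0.023 0 0 0; -1 -0.005 -0.030 0.031 0 0 0; -1 -0.007 -0.038 0.038 0 0 0; -1 -0.008 -0.046 0.044 0 0 0; -1 -0.010 -0.055 0.051 0 0 0; -1 -0.011 -0.064 0.057 0 0 0; -1 -0.013 -0.072 0.063 0 0 0; -1 -0.015 -0.081 0.069 0 0 0
1.7 1.4 -1 -0.002 -0.009 0.005 0 0 0; -1 -0.003 -0.019 0.011 0 0 0; -1 -0.005 -0.028 0.016 0 0 0; -1 -0.007 -0.038 0.020 0 0 0; -1 -0.009 -0.047 0.025 0 0 0; -1 -0.010 -0.057 0.029 0 0 0; -1 -0.012 -0.067 0.033 0 0 0; -1 -0.014 -0.078 0.037 0 0 0; -1 -0.016 -0.088 0.041 0 0 0; -1 -0.018 -0.098 0.044 0 0 0
1.4 1.1 -1 -0.002 -0.010 0.003 0 0 0; -1 -0.004 -0.021 0.005 0 0 0; -1 -0.006 -0.032 0.008 0 0 0; -1 -0.008 -0.042 0.010 0 0 0; -1 -0.010 -0.053 0.011 0 0 0; -1 -0.011 -0.064 0.012 0 0 0; -1 -0.013 -0.074 0.013 0 0 0; -1 -0.015 -0.085 0.014 0 0 0; -1 -0.017 -0.096 0.014 0 0 0; -1 -0.019 -0.107 0.014 0 0 0
1.1 0.8 -1 -
[... 874 characters left out ...]
0 0; -1 -0.011 -0.060 -0.055 0 0 0; -1 -0.012 -0.066 -0.062 0 0 0
0.25 0.08 -1 -0.001 -0.004 -0.005 0 0 0; -1 -0.001 -0.008 -0.010 0 0 0; -1 -0.002 -0.012 -0.015 0 0 0; -1 -0.003 -0.015 -0.020 0 0 0; -1 -0.003 -0.019 -0.025 0 0 0; -1 -0.004 -0.022 -0.030 0 0 0; -1 -0.005 -0.026 -0.035 0 0 0; -1 -0.005 -0.029 -0.040 0 0 0; -1 -0.006 -0.032 -0.045 0 0 0; -1 -0.006 -0.035 -0.051 0 0 0
0.08 0 -1 -0.000 -0.001 -0.003 0 0 0; -1 -0.001 -0.003 -0.005 0 0 0; -1 -0.001 -0.004 -0.008 0 0 0; -1 -0.001 -0.006 -0.010 0 0 0; -1 -0.001 -0.007 -0.013 0 0 0; -1 -0.002 -0.008 -0.015 0 0 0; -1 -0.002 -0.010 -0.018 0 0 0; -1 -0.002 -0.011 -0.021 0 0 0; -1 -0.002 -0.012 -0.023 0 0 0; -1 -0.002 -0.014 -0.026 0 0 0
```

step_arm(targets="-1 -0.001 -0.007 0.008 0 0 0; -1 -0.003 -0.015 0.016 0 0 0; -1 -0.004 -0.022 0.023 0 0 0; -1 -0.005 -0.03 0.031 0 0 0; -1 -0.007 -0.038 0.038 0 0 0; -1 -0.008 -0.046 0.044 0 0 0; -1 -0.01 -0.055 0.051 0 0 0; -1 -0.011 -0.064 0.057 0 0 0; -1 -0.013 -0.072 0.063 0 0 0; -1 -0.015 -0.081 0.069 0 0 0")

```text
clock: 19.37
eef_pos: [0.5811, 0.0796, 0.2835]
tool_rot: [0.089, 0.996, 0.001, 0.001]
ft_force: [1.6, 1.7, -5.3]
grip_width: 0.0078
grasp_force: 64.6
```

step_arm(targets="-1 -0.002 -0.009 0.005 0 0 0; -1 -0.003 -0.019 0.011 0 0 0; -1 -0.005 -0.028 0.016 0 0 0; -1 -0.007 -0.038 0.02 0 0 0; -1 -0.009 -0.047 0.025 0 0 0; -1 -0.01 -0.057 0.029 0 0 0; -1 -0.012 -0.067 0.033 0 0 0; -1 -0.014 -0.078 0.037 0 0 0; -1 -0.016 -0.088 0.041 0 0 0; -1 -0.018 -0.098 0.044 0 0 0")

```text
clock: 20.2
eef_pos: [0.5726, 0.0309, 0.3066]
tool_rot: [0.089, 0.996, 0.001, 0.002]
ft_force: [4.4, 6.3, 7.2]
grip_width: 0.0077
grasp_force: 63.8
```

```bash
python3 brass.py
```

```text
scene [293.4 234.9] 17 [0.589 0.074 0.016]
scene [313.2 238.3] 69 [0.634 0.104 0.016]
top [315.4 228.8] 45 [0.638 0.107 0.016]
top [312.6 270.8] 32 [0.538 0.12  0.016]
20.3 [0.57249096 0.02981333 0.30717739] [1.80595616 3.00753378 5.08981691]
```

step_arm(targets="-1 -0.002 -0.01 0.003 0 0 0; -1 -0.004 -0.021 0.005 0 0 0; -1 -0.006 -0.032 0.008 0 0 0; -1 -0.008 -0.042 0.01 0 0 0; -1 -0.01 -0.053 0.011 0 0 0; -1 -0.011 -0.064 0.012 0 0 0; -1 -0.013 -0.074 0.013 0 0 0; -1 -0.015 -0.085 0.014 0 0 0; -1 -0.017 -0.096 0.014 0 0 0; -1 -0.019 -0.107 0.014 0 0 0")

```text
clock: 21.13
eef_pos: [0.5624, -0.0236, 0.3137]
tool_rot: [0.089, 0.996, -0.0, 0.002]
ft_force: [1.3, 1.3, 6.6]
grip_width: 0.0073
grasp_force: 63.7
```

step_arm(targets="-1 -0.002 -0.011 0 0 0 0; -1 -0.004 -0.022 -0.001 0 0 0; -1 -0.006 -0.032 -0.002 0 0 0; -1 -0.008 -0.043 -0.003 0 0 0; -1 -0.01 -0.054 -0.005 0 0 0; -1 -0.012 -0.064 -0.007 0 0 0; -1 -0.014 -0.075 -0.01 0 0 0; -1 -0.015 -0.086 -0.012 0 0 0; -1 -0.017 -0.096 -0.015 0 0 0; -1 -0.019 -0.106 -0.018 0 0 0")

```text
clock: 21.97
eef_pos: [0.5522, -0.0769, 0.3025]
tool_rot: [0.089, 0.996, -0.0, 0.0]
ft_force: [1.1, -0.4, -1.8]
grip_width: 0.0077
grasp_force: 65.5
```

```bash
python3 brass.py
```

```text
scene [293.4 234.9] 17 [0.589 0.074 0.016]
scene [313.2 238.3] 69 [0.634 0.104 0.016]
top [315.3 228.9] 44 [0.637 0.107 0.016]
top [312.6 270.8] 32 [0.538 0.12  0.016]
22.0667 [ 0.55191373 -0.07802317  0.30183711] [ 1.66110071 -4.01252277  3.48900831]
```

step_arm(targets="-1 -0.002 -0.01 -0.004 0 0 0; -1 -0.004 -0.02 -0.008 0 0 0; -1 -0.005 -0.03 -0.012 0 0 0; -1 -0.007 -0.04 -0.016 0 0 0; -1 -0.009 -0.05 -0.021 0 0 0; -1 -0.011 -0.06 -0.026 0 0 0; -1 -0.012 -0.069 -0.032 0 0 0; -1 -0.014 -0.078 -0.037 0 0 0; -1 -0.016 -0.087 -0.043 0 0 0; -1 -0.017 -0.096 -0.05 0 0 0")

```text
clock: 22.9
eef_pos: [0.5435, -0.125, 0.2769]
tool_rot: [0.089, 0.996, -0.001, -0.0]
ft_force: [0.9, -4.5, 1.9]
grip_width: 0.0075
grasp_force: 66.0
```

step_arm(targets="-1 -0.001 -0.007 -0.005 0 0 0; -1 -0.003 -0.014 -0.011 0 0 0; -1 -0.004 -0.021 -0.017 0 0 0; -1 -0.005 -0.028 -0.023 0 0 0; -1 -0.006 -0.035 -0.029 0 0 0; -1 -0.007 -0.042 -0.035 0 0 0; -1 -0.009 -0.048 -0.042 0 0 0; -1 -0.01 -0.054 -0.048 0 0 0; -1 -0.011 -0.06 -0.055 0 0 0; -1 -0.012 -0.066 -0.062 0 0 0")

```text
clock: 23.73
eef_pos: [0.5376, -0.1571, 0.2454]
tool_rot: [0.089, 0.996, 0.0, -0.001]
ft_force: [0.1, -3.4, -2.8]
grip_width: 0.0075
grasp_force: 67.4
```

```bash
python3 brass.py
```

```text
scene [293.4 234.9] 17 [0.589 0.074 0.016]
scene [313.2 238.4] 70 [0.634 0.104 0.016]
top [315.3 228.8] 44 [0.638 0.107 0.016]
top [312.5 270.8] 33 [0.538 0.12  0.016]
23.8333 [ 0.5373964  -0.1573835   0.24491016] [-0.54320036 -3.02573861 -2.770072  ]
```

step_arm(targets="-1 -0.001 -0.004 -0.005 0 0 0; -1 -0.001 -0.008 -0.01 0 0 0; -1 -0.002 -0.012 -0.015 0 0 0; -1 -0.003 -0.015 -0.02 0 0 0; -1 -0.003 -0.019 -0.025 0 0 0; -1 -0.004 -0.022 -0.03 0 0 0; -1 -0.005 -0.026 -0.035 0 0 0; -1 -0.005 -0.029 -0.04 0 0 0; -1 -0.006 -0.032 -0.045 0 0 0; -1 -0.006 -0.035 -0.051 0 0 0")

```text
clock: 24.67
eef_pos: [0.5346, -0.1747, 0.2205]
tool_rot: [0.089, 0.996, -0.0, -0.0]
ft_force: [-1.7, -1.3, -2.7]
grip_width: 0.0075
grasp_force: 66.3
```

step_arm(targets="-1 0 -0.001 -0.003 0 0 0; -1 -0.001 -0.003 -0.005 0 0 0; -1 -0.001 -0.004 -0.008 0 0 0; -1 -0.001 -0.006 -0.01 0 0 0; -1 -0.001 -0.007 -0.013 0 0 0; -1 -0.002 -0.008 -0.015 0 0 0; -1 -0.002 -0.01 -0.018 0 0 0; -1 -0.002 -0.011 -0.021 0 0 0; -1 -0.002 -0.011 -0.021 0 0 0; -1 -0.002 -0.011 -0.021 0 0 0")

```text
clock: 25.5
eef_pos: [0.5337, -0.1807, 0.2099]
tool_rot: [0.089, 0.996, -0.001, -0.0]
ft_force: [-1.3, -4.2, -3.8]
grip_width: 0.0079
grasp_force: 65.1
```

step_arm(targets="-1 0 -0.001 -0.002 0 0 0; -1 0 -0.002 -0.004 0 0 0; -1 0 -0.002 -0.004 0 0 0; -1 0 -0.003 -0.006 0 0 0; -1 0 -0.003 -0.006 0 0 0")

```text
clock: 25.92
eef_pos: [0.5338, -0.1812, 0.209]
tool_rot: [0.089, 0.996, 0.0, 0.001]
ft_force: [-5.8, -1.3, 4.5]
grip_width: 0.0075
grasp_force: 66.2
```

step_arm(targets="-1 0 0 -0.002 0 0 0; -1 0 0 -0.004 0 0 0; -1 0 0 -0.004 0 0 0")

```text
clock: 26.17
eef_pos: [0.5339, -0.1812, 0.209]
tool_rot: [0.089, 0.996, -0.0, 0.002]
ft_force: [-9.8, -0.4, 12.8]
grip_width: 0.0075
grasp_force: 67.0
```

Firm contact: the tub stands on the step. Next I unload to about zero force, open partly and lift straight up.

step_arm(targets="-1 0.001 0 0.003 0 0 0; -1 0.001 0 0.005 0 0 0; -1 0.001 0 0.005 0 0 0; -0.75 0.001 0 0.005 0 0 0; -0.6 0.001 0 0.005 0 0 0; -0.4 0.001 0 0.005 0 0 0; -0.2 0.001 0 0.005 0 0 0; -0.1 0.001 0 0.005 0 0 0; -0.1 0.001 0 0.005 0 0 0; -0.1 0.001 0 0.005 0 0 0")

```text
clock: 27.0
eef_pos: [0.5346, -0.1814, 0.2078]
tool_rot: [0.089, 0.996, 0.0, 0.0]
ft_force: [0.6, -0.6, 1.3]
grip_width: 0.0386
grasp_force: 0.0
```

step_arm(targets="-0.1 0 0 0.02 0 0 0; -0.1 0 0 0.05 0 0 0; -0.1 0 0 0.1 0 0 0; -0.1 0 0 0.17 0 0 0; -0.1 0 0 0.24 0 0 0; -0.1 0 -0.05 0.3 0 0 0; -0.1 -0.04 -0.12 0.32 0 0 0; -0.1 -0.09 -0.19 0.32 0 0 0; -0.1 -0.14 -0.26 0.32 0 0 0; -0.1 -0.19 -0.33 0.32 0 0 0")

```text
clock: 27.83
eef_pos: [0.4409, -0.3445, 0.3691]
tool_rot: [0.088, 0.996, -0.001, 0.001]
ft_force: [0.2, -0.2, -0.5]
grip_width: 0.0386
grasp_force: 0.0
```

```bash
python3 brass.py;  python3 - <<'E'
from workcell import bot
import cv2,numpy as np
b=bot.camera("top")[170:310,210:480,::-1]; a=bot.camera("scene")[140:290,150:390,::-1]
A=cv2.resize(a,(480,300),interpolation=cv2.INTER_CUBIC); B=cv2.resize(b,(578,300),interpolation=cv2.INTER_CUBIC)
cv2.imwrite("pics/f.png",np.vstack([cv2.copyMakeBorder(A,0,0,0,98,0),B]))
E
```

```text
scene [293.4 234.9] 17 [0.589 0.074 0.016]
scene [313.2 238.4] 70 [0.634 0.104 0.016]
top [315.3 228.9] 44 [0.637 0.107 0.016]
top [312.6 270.8] 32 [0.538 0.12  0.016]
27.9333 [ 0.43812423 -0.34788336  0.36867648] [-0.36044632  0.40503566 -0.04972555]
```

View pics/f.png

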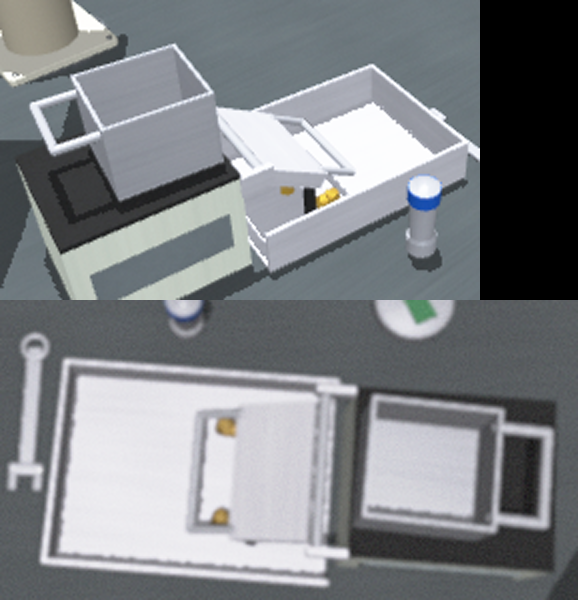

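The tub stands upright, empty and where it was: its bar is at about (465.5,252) in the top view, against (466,252) at the start. The flap is on its stop. Two plugs show at its free edge in the top view and a third from the side, with the last hidden under the flap. The gauge, transducer and wrench haven't moved.

```bash
python3 -c "
from workcell import bot
print(bot.job_done())"
```

```text
the job is handed in; nothing more can be done
None
```

Job handed in at about 28 s: the flap was lowered onto its stop, the tub came back upright and empty to its place on the step, and the bystanders were left alone; I saw three plugs in the tray and infer the fourth is there too, hidden under the flap.

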